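# Lay a drained digestion tube level in its V-block cradle

### The job

Take the collared metal tube (the one with the thick collar at its mouth) off its slanting drying peg and lay it in the cradle, collar in the wide V-block and slim end in the narrow one, so that it rests level in both notches. Slide it along the notches until its closed end holds the button of the end stop fully in, feeling for the stop, and leave it so; neither drop it nor press hard. Leave the plain tube on its peg and do not disturb the bottle and the dish.

Things in the scene. Friction and masses are not known exactly. Their poses are not given: they have to be found in the camera images.
- tube: Collared tube, bare aluminium, about 0.4 kg, 180 mm long. Origin at the centre of its open mouth, x along its axis to the closed end. Collar 48 mm in diameter over the first 60 mm, then a body 32 mm in diameter to the closed end. Bore 22 mm wide, 125 mm deep. It starts hung mouth down over a peg of the rack (either peg), its axis rising 35 degrees from level away from the board.
- tube_grip (a point): Point on the collared tube's axis, 88 mm from the mouth: a good place to grip (32 mm diameter), near the centre of mass.
- tube_end (a point): Centre of the collared tube's closed end, 180 mm from the mouth.
- plain_tube: The other, plain aluminium tube, 32 mm in diameter throughout and 150 mm long, no collar, hung on the other peg. Origin at the centre of its mouth, x along its axis to the closed end. A bystander.
- rack: Fixed white drying rack 250 mm wide (y), origin at table level under the feet of the pegs. A board leans back to -x, 35 degrees from upright, top edge at x -30, z 140 mm. Two grey pegs, 11 mm in diameter, 100 mm long, start on it at x 0, y +55 and -55, z 100 mm and rise at 35 degrees above level towards +x.
- cradle: Fixed cradle: dark base plate 110 mm wide, 12 mm thick, x -120 to +140 mm; origin at table level. Two grey V-blocks, 90 degree notches along x, tops at z 82 mm: wide one (for the collar) 24 mm thick at x -55, 86 mm wide, mouth 62 mm; narrow one 20 mm thick at x +50, 63 mm wide, mouth 39 mm. A tube properly laid has its axis level at y 0, z 85 mm, closed end towards +x.
- button (a joint): Black spring button, 20 mm in diameter, in the inner face of the cradle's end stop, at the laid tube's axis height: 0 = out (6 mm proud), 0.006 m = fully in, flush with the plate (about 1 N). The stop is an upright steel plate, 44 mm wide, top at z 101 mm, beyond the narrow V-block; its face stands anywhere from 85 to 105 mm along the cradle's x and is not given.
- brown_bottle: Amber glass bottle, 70 mm in diameter, 150 mm tall, origin at the centre of its underside. A bystander.
- dish: White ceramic bowl, 80 mm across, 35 mm tall, origin at the centre of its underside. A bystander.
There are look-alikes about, which are no part of the job. What is shaped like the tube but blue or purple is not meant.

How it is judged:
By the outcome, as a careful person would: the job done as asked, in the order asked, and still so for the second after the job is handed in, with the robot touching nothing.
It also fails if it takes over 48 s, if anything falls off the work surface, if the arm or the gripper's body presses on something with over 40 N, if the wrist force passes 120 N, or if a joint passes its speed limit or range.

### The arm

A 6-joint arm with a two-finger parallel gripper is mounted at the origin on the work surface. World frame = base frame: x ahead of the robot, y to its left, z up, the work surface at z = 0. Lengths are in m, angles in degrees, forces in N, time in s.
With the tool pointing down it reaches from about 0.3 to 0.75 m from the base axis. Payload 8.5 kg.
Tool frame: the origin (TCP) lies on the centre line of the jaws, within the pads' length; the fingertips stand 17 mm ahead of it and the grasp point (between the pads) lies 2 mm behind it (env.tip_extent is the distance from the TCP to the fingertips, in m); z points along the fingers, y is the direction in which the jaws open and shut (so a half turn about z gives the same grasp; the last joint's range is limited). The gripper opens to 85 mm and grips with 20 to 120 N. Pads are 22 mm wide; open, the fingers measure 114 mm over their backs; the gripper's body (76 mm by 85 mm) begins 54 mm behind the grasp point. The pads swing forward as they close: fully open they stand 13 mm farther back than shut.
Start: joints at [64.67, 21.807, 74.336, -0, 83.858, -12.336], TCP at [0.124, 0.536, 0.248] pointing down, gripper open.
Joint ranges: [-178.18, 178.18], [-50.72, 133.34], [12.68, 142.11], [-81.47, 261.47], [9.98, 163.14], [-165.26, 165.26]. Speed limits (degrees/s): [136.94, 136.94, 180, 180, 180, 180].

### API

Orientations are given as a 3x3 rotation matrix whose columns are the frame's x, y, z axes.
In Python, from rig import telemetry, get_image, camera_params, close_job, env gives the robot as it stands.
- The arm moves only by the tool apply_moves, never from a script. Its argument "motion" is a list of rows, each an object of numbers: "tx", "ty", "tz": the shift along the tool's x, y, z in cm; "turn": the turn about the tool's z in degrees; "jaw": the gripper's target within -1 to 1 (fully open at 1, half-way at 0, shut at -1). In form: [{"tx": .., "ty": .., "tz": .., "turn": .., "jaw": ..}, ...]. A call has 1 to 5 rows; each row is the pose to reach, as a shift and turn from the pose measured when the call began, along the tool's axes at that moment; what a row does not reach only later rows make up. A row lasts 1/12 s, in which the tool goes at most 41.7 mm and 7.16 degrees, less where a joint would pass 70% of its speed; a pose out of reach is approached as far as the arm can. A call with a gripper value outside its range is refused whole. The fingers move at their own pace and stop on an object; "squeeze" is the grip in N (left out, the last holds). Time passes only in rows, so rows that repeat a pose let the fingers close. It gives the time, the measured TCP pose, the force and the opening at its end, in the units of the state.
- telemetry.observe(): the state, without advancing time (a new reading comes with each control period).
- get_image(name): name is "scene" or "side" or "wrist"; returns (picture, depth): 400x640x3 uint8, red, green, blue; 400x640 float32, m along the optical axis (not along the pixel's ray), 0 where there is no reading.
- camera_params(name): a dict with "fx", "fy", "cx", "cy" (pixels), "D" ([k1, k2, p1, p2, k3] as OpenCV has them; the pictures are not rectified), "rvec" (rotation vector, rad) and "tvec" (3), from world to camera coordinates, as OpenCV has them. Camera axes: x right, y down, z forward; pixel columns grow to the right and rows downward; lengths in m; the calibration is good to about 2 mm. A picture is of the moment at which its call begins: read the wrist's pose just before it. camera_params takes no time and is no camera call; for the wrist camera it gives the pose at the moment of the call.
- close_job(): hands the job in, once; it reports no verdict.
The state is a dict: "time_s": time; "q": joint angles; "qvel": joint speeds; "joint_efforts": joint torques, N m; "position": TCP position; "tool_rot": TCP orientation; "ft_force": force on the tool from outside, world axes, zero at the start; "wrist_torque": the same for the moment, N m; "grip_width": finger opening in m.
Only numpy, scipy, OpenCV 4.12 (cv2) and the standard library are available. Lean on these libraries where they do the work, as an engineer would, in place of code of your own. Each camera call takes 0.05 s, during which the arm holds its last target. There are 200 camera calls.

## Working session

There is one attempt and no reset: what is moved stays moved. The work goes in short steps, Python scripts to look and compute and a tool call to move; the robot and the scene stay as the last step left them, time stands still between calls to the robot, and variables do not carry over. Pictures are saved under pics/ and viewed, about 8 in all and at most 12, crops included, and the job is handed in when it is done.

Besides the shell and the picture viewer there is one more tool, called after "Request:" in YAML: its name, and indented under it one key for each argument. apply_moves: Moves the arm, as the interface text tells. Its arguments: {"type":"object","properties":{"motion":{"type":"array"},"squeeze":{"type":"number"}},"required":["motion"]}

```bash
mkdir -p pics; ls; cat > h.py <<'E'
import numpy as np, cv2
from rig import telemetry, get_image, camera_params, close_job, env
def cam(n):
    p=camera_params(n); K=np.array([[p['fx'],0,p['cx']],[0,p['fy'],p['cy']],[0,0,1]]); R=cv2.Rodrigues(np.array(p['rvec'],float))[0]
    return K,np.array(p['D'],float),R,np.array(p['tvec'],float).ravel()
def grab(n):
    c=cam(n); im,d=get_image(n); np.savez(f'{n}.npz',im=im,d=d,K=c[0],D=c[1],R=c[2],t=c[3]); return im,d,c
def load(n):
    z=np.load(f'{n}.npz'); return z['im'],z['d'],(z['K'],z['D'],z['R'],z['t'])
def pts(uv,z,c):
    K,D,R,t=c; uv=np.array(uv,float).reshape(-1,1,2); n=cv2.undistortPoints(uv,K,D).reshape(-1,2)
    P=np.c_[n,np.ones(len(n))]*np.array(z).reshape(-1,1); return (P-t)@R
def cloud(d,c):
    v,u=np.mgrid[0:d.shape[0],0:d.shape[1]]; return pts(np.c_[u.ravel(),v.ravel()],d.ravel(),c).reshape(*d.shape,3)
def proj(X,c):
    K,D,R,t=c; return cv2.projectPoints(np.array(X,float).reshape(-1,3),cv2.Rodrigues(R)[0],t,K,D)[0].reshape(-1,2)
def save(im,n): cv2.imwrite('pics/'+n,im[...,::-1])
E
python3 - <<'E'
from h import *
a,_,c=grab('scene'); b,_,c2=grab('side')
save(a,'scene.png'); save(b,'side.png')
for k in (c,c2): print(-k[2].T@k[3])
s=telemetry.observe(); print(s['time_s'],s['position'],s['tool_rot'],s['grip_width'],s['ft_force'])
E
```

```text
pics
[0.94365304 0.1781043  0.88015247]
[-0.09577856 -0.8558312   0.93008264]
0.1 [0.12357838 0.53568175 0.24778295] [[-9.74391675e-01  2.24856770e-01 -5.44387886e-04]
 [ 2.24857273e-01  9.74390999e-01 -1.17845483e-03]
 [ 2.65463109e-04 -1.27068615e-03 -9.99999157e-01]] 0.08565592972966894 [-0.71450409 -0.40023336 -0.46525931]
```

View pics/scene.png

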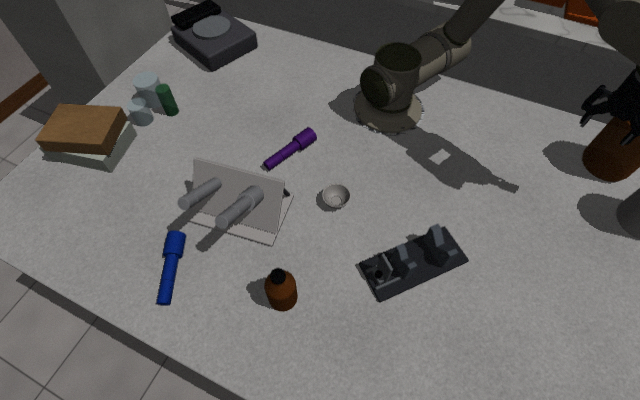

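View pics/side.png

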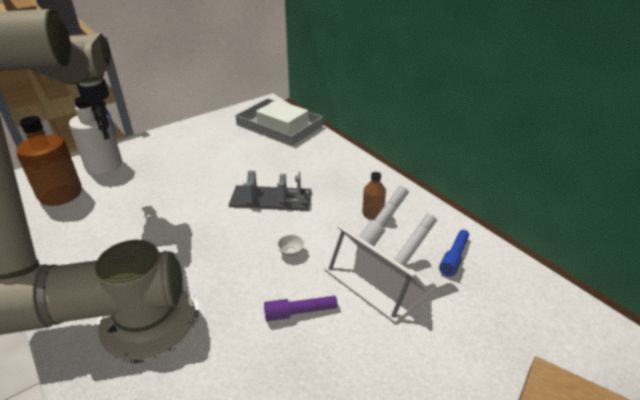

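```bash
python3 - <<'E'
from h import *
a,d,c=load('scene'); b,d2,c2=load('side')
A=cv2.resize(a[150:250,150:310],None,fx=5,fy=5,interpolation=2)[:, :800]
B=cv2.resize(a[215:305,345:475],None,fx=5,fy=5,interpolation=2)
save(A[:500],'crop1.png'); save(B,'crop2.png')
for nm,dd,cc,px in (('scene',d,c,[(185,203),(200,193),(215,183),(225,218),(240,206),(250,198),(258,192),(230,180),(280,185),(200,165),(333,195),(279,278),(365,268),(378,298),(466,262),(436,230)]),('side',d2,c2,[(400,195),(385,215),(370,235),(430,225),(405,255),(360,260)])):
    P=cloud(dd,cc)
    print(nm,(dd==0).mean())
    for u,v in px: print((u,v),P[v,u].round(4))
w=cam('wrist'); print('wristcam',-w[2].T@w[3]-telemetry.observe()['position'])
E
```

```text
scene 0.00376171875
(185, 203) [ 0.6726 -0.2717  0.1828]
(200, 193) [ 0.625  -0.2724  0.1575]
(215, 183) [ 0.5657 -0.281   0.1166]
(225, 218) [ 0.6769 -0.1578  0.2069]
(240, 206) [ 0.6199 -0.1642  0.1663]
(250, 198) [ 0.5784 -0.1672  0.1393]
(258, 192) [ 0.5455 -0.1672  0.1203]
(230, 180) [ 0.5379 -0.2557  0.1093]
(280, 185) [ 0.5087 -0.1246  0.1285]
(200, 165) [ 0.5393 -0.3418  0.1267]
(333, 195) [ 0.4052 -0.0223  0.0064]
(279, 278) [ 0.7269 -0.0089  0.1471]
(365, 268) [0.572  0.1378 0.0078]
(378, 298) [0.6306 0.1933 0.0093]
(466, 262) [ 0.444   0.3663 -0.0019]
(436, 230) [0.4371 0.2633 0.0786]
side 0.0038359375
(400, 195) [ 0.6596 -0.1791  0.1961]
(385, 215) [ 0.6045 -0.1854  0.1592]
(370, 235) [ 0.5474 -0.1943  0.1261]
(430, 225) [ 0.6532 -0.2947  0.1745]
(405, 255) [ 0.5698 -0.2992  0.1229]
(360, 260) [ 0.5456 -0.1646  0.0143]
wristcam [-0.06890351  0.01647915  0.12538907]
```

View pics/crop1.png

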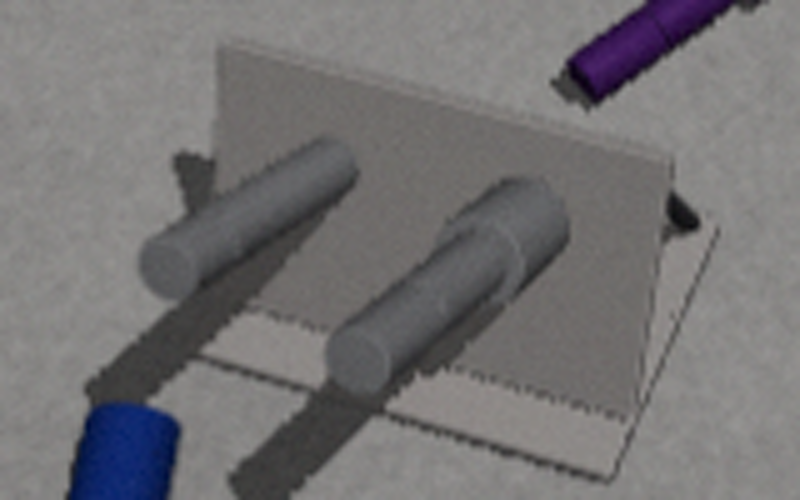

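View pics/crop2.png

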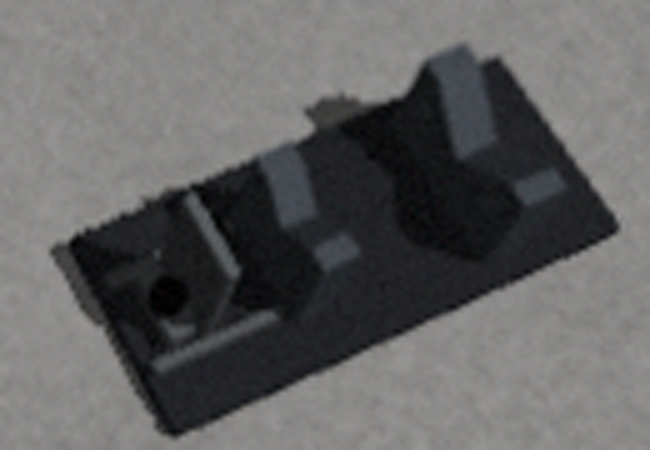

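The collared tube is at scene (240,208): the collar step shows at its board end. The others are plain on the left peg (200,193), blue (171,267) and purple (290,148). The cradle is at (412,262), with its stop at the left end. Next I measure both.

```bash
python3 - <<'E'
from h import *
from scipy.optimize import least_squares
from scipy.spatial.transform import Rotation
Q={n:cloud(load(n)[1],load(n)[2]) for n in('scene','side')}
a0=np.array([.545,-.18,.105]);e0=np.array([.677,-.17,.197])
S={}
for n in Q:
    P=Q[n].reshape(-1,3); ax=(e0-a0)/np.linalg.norm(e0-a0)
    s=(P-a0)@ax; r=np.linalg.norm(P-a0-np.outer(s,ax),axis=1)
    S[n]=P[(r<.035)&(s>.07)&(s<.15)&(P[:,2]>.1)]
def fit(P,dz=None):
    def f(p):
        d=np.array([1,p[2],p[3]]); d/=np.linalg.norm(d); o=np.array([.62,p[0],p[1]])
        v=P-o; return np.linalg.norm(v-np.outer(v@d,d),axis=1)-.016
    r=least_squares(f,[-.175,.155,0,.7],loss='soft_l1',f_scale=.002); d=np.array([1,r.x[2],r.x[3]]); d/=np.linalg.norm(d)
    return np.r_[.62,r.x[:2]],d,np.median(abs(f(r.x)))
for n,P in list(S.items())+[('both',np.vstack(list(S.values())))]:
    o,d,e=fit(P); print(n,len(P),o.round(4),d.round(4),'elev',np.degrees(np.arcsin(d[2])).round(2),'yaw',np.degrees(np.arctan2(d[1],d[0])).round(2),e.round(4))
    # closed end extent
# closed end
o,d,e=fit(np.vstack(list(S.values())))
for n in Q:
    P=Q[n].reshape(-1,3); v=P-o; s=v@d; r=np.linalg.norm(v-np.outer(s,d),axis=1); m=(r<.02)&(s>.0)&(s<.15); h=s[m]
    print(n,'end s pct',np.percentile(h,[95,98,99,99.8]).round(4))
    m=(r<.028)&(r>.0195)&(s<0)&(s>-.12); print('collar r median along s',[(k,np.median(r[m&(abs(s-k)<.004)]).round(4),(m&(abs(s-k)<.004)).sum()) for k in (-.08,-.06,-.05,-.04,-.03,-.02,-.01)])
# cradle
for n in Q:
    im=load(n)[0]; P=Q[n]; m=(P[...,0]>.36)&(P[...,0]<.68)&(P[...,1]>.1)&(P[...,1]<.4)
    top=P[m&(P[...,2]>.074)&(P[...,2]<.092)]; print(n,'tops',len(top))
    dark=im.max(2)<75; mm=m&dark&(P[...,2]<.03)&(P[...,2]>.004)
    B=P[mm]; rct=cv2.minAreaRect(B[:,:2].astype(np.float32)); print('base',len(B),rct,np.median(B[:,2]))
    np.save(n+'_top.npy',top)
    mk=(m&(P[...,2]>.004)).astype(np.uint8); ct=max(cv2.findContours(mk,0,2)[0],key=cv2.contourArea)
    q=cv2.approxPolyDP(ct,4,True)[:,0]; print([(tuple(k),P[k[1],k[0]].round(3).tolist()) for k in q])
    hi=P[m&(P[...,2]>.094)]; print('stop pts',len(hi),hi.mean(0) if len(hi) else '')
E
```

```text
scene 292 [ 0.62   -0.1734  0.1496] [0.8155 0.0977 0.5704] elev 34.78 yaw 6.83 0.0004
side 356 [ 0.62   -0.1753  0.1518] [0.8122 0.1058 0.5737] elev 35.01 yaw 7.42 0.0012
both 648 [ 0.62   -0.1746  0.151 ] [0.815  0.1021 0.5704] elev 34.78 yaw 7.14 0.001
scene end s pct [0.0811 0.0817 0.082  0.083 ]
collar r median along s [(-0.08, np.float64(0.0237), np.int64(34)), (-0.06, np.float64(0.0237), np.int64(34)), (-0.05, np.float64(0.0237), np.int64(33)), (-0.04, np.float64(0.0222), np.int64(79)), (-0.03, np.float64(nan), np.int64(0)), (-0.02, np.float64(nan), np.int64(0)), (-0.01, np.float64(nan), np.int64(0))]
side end s pct [0.0779 0.0798 0.0808 0.0818]
collar r median along s [(-0.08, np.float64(0.0245), np.int64(56)), (-0.06, np.float64(0.0242), np.int64(51)), (-0.05, np.float64(0.0238), np.int64(52)), (-0.04, np.float64(0.0251), np.int64(40)), (-0.03, np.float64(0.0205), np.int64(4)), (-0.02, np.float64(0.0207), np.int64(1)), (-0.01, np.float64(0.021), np.int64(4))]
scene tops 378
base 2826 ((0.503807783126831, 0.24261857569217682), (0.11120060086250305, 0.25855717062950134), 49.233
[... 872 characters left out ...]
), np.int32(171)), [0.589, 0.193, 0.103]), ((np.int32(297), np.int32(187)), [0.561, 0.166, 0.067]), ((np.int32(287), np.int32(188)), [0.571, 0.244, 0.014]), ((np.int32(286), np.int32(174)), [0.562, 0.229, 0.082]), ((np.int32(280), np.int32(174)), [0.546, 0.241, 0.082]), ((np.int32(276), np.int32(187)), [0.547, 0.274, 0.012]), ((np.int32(256), np.int32(185)), [0.485, 0.298, 0.033]), ((np.int32(255), np.int32(171)), [0.491, 0.306, 0.082]), ((np.int32(249), np.int32(170)), [0.475, 0.318, 0.085]), ((np.int32(247), np.int32(182)), [0.453, 0.297, 0.058]), ((np.int32(236), np.int32(185)), [0.443, 0.365, 0.012])]
  return _methods._mean(a, axis=axis, dtype=dtype,
  ret = ret.dtype.type(ret / rcount)
```

```bash
cat >> h.py <<'E'
def togo(T,yang=None):
    s=telemetry.observe(); R=np.array(s['tool_rot']); d=R.T@(np.array(T)-s['position'])*100
    y=np.degrees(np.arctan2(R[1,1],R[0,1])); turn=None if yang is None else -((yang-y+180)%360-180)
    print('t',round(s['time_s'],2),'pos',np.round(s['position'],4),'yang',y.round(2),'tx,ty,tz',d.round(2),'turn',turn,'F',np.round(s['ft_force'],1),'w',round(s['grip_width'],4),'q',np.round(s['q'],0))
E
python3 - <<'E'
from h import *
togo([.611,-.176,.30],97.1)
for n in ('scene','side'):
    t=np.load(n+'_top.npy'); u=np.array([np.cos(np.radians(-41)),np.sin(np.radians(-41))]); s=t[:,:2]@u; y=t[:,:2]@[-u[1],u[0]]
    o=np.array([.5035,.2425])-.01*u; s-=o@u; y-=o@[-u[1],u[0]]
    for nm,lo,hi in (('wide',-.075,-.035),('narrow',.03,.066),('stop',.07,.13)):
        m=(s>lo)&(s<hi); print(n,nm,m.sum(),'s',np.percentile(s[m],[2,50,98]).round(4) if m.any() else '','y',np.percentile(y[m],[1,99]).round(4) if m.any() else '')
E
```

```text
t 0.1 pos [0.1236 0.5357 0.2478] yang 77.01 tx,ty,tz [-63.5  -58.39  -5.16] turn -20.09446655915974 F [-0.7 -0.4 -0.5] w 0.0857 q [ 65.  22.  74.  -0.  84. -12.]
scene wide 169 s [-0.0684 -0.0545 -0.0427] y [-0.0424  0.0431]
scene narrow 151 s [0.0394 0.0499 0.0595] y [-0.0311  0.0319]
scene stop 58 s [0.0937 0.1076 0.1087] y [-0.0195  0.0219]
side wide 77 s [-0.0646 -0.0524 -0.0405] y [-0.0467  0.0448]
side narrow 64 s [0.0419 0.0534 0.0623] y [-0.0348  0.0311]
side stop 23 s [0.0999 0.108  0.1113] y [-0.0227  0.0111]
```

Request:
apply_moves:
  motion:
    - {"tx":-63.5,"ty":-58.4,"tz":-5.2,"turn":-20,"jaw":1}
    - {"tx":-63.5,"ty":-58.4,"tz":-5.2,"turn":-20,"jaw":1}
    - {"tx":-63.5,"ty":-58.4,"tz":-5.2,"turn":-20,"jaw":1}
    - {"tx":-63.5,"ty":-58.4,"tz":-5.2,"turn":-20,"jaw":1}
    - {"tx":-63.5,"ty":-58.4,"tz":-5.2,"turn":-20,"jaw":1}

```text
time_s: 0.52
position: [0.2365, 0.3707, 0.2602]
tool_rot: [[-0.992, -0.124, -0.001], [-0.124, 0.992, -0.002], [0.001, -0.001, -1.0]]
ft_force: [0.5, 0.8, 0.4]
grip_width: 0.0854
```

```bash
python3 -c "
from h import *
togo([.611,-.176,.30],97.1)"
```

```text
t 0.52 pos [0.2365 0.3707 0.2602] yang 97.11 tx,ty,tz [-30.39 -58.89  -3.93] turn 0.01317924543150184 F [0.5 0.8 0.4] w 0.0854 q [ 42.  10.  89.  -0.  81. -55.]
```

Request:
apply_moves:
  motion:
    - {"tx":-30.4,"ty":-58.9,"tz":-4.0,"turn":0,"jaw":1}
    - {"tx":-30.4,"ty":-58.9,"tz":-4.0,"turn":0,"jaw":1}
    - {"tx":-30.4,"ty":-58.9,"tz":-4.0,"turn":0,"jaw":1}
    - {"tx":-30.4,"ty":-58.9,"tz":-4.0,"turn":0,"jaw":1}
    - {"tx":-30.4,"ty":-58.9,"tz":-4.0,"turn":0,"jaw":1}

```text
time_s: 0.93
position: [0.354, 0.1987, 0.2731]
tool_rot: [[-0.992, -0.124, -0.001], [-0.124, 0.992, -0.002], [0.001, -0.001, -1.0]]
ft_force: [0.8, 0.5, -0.3]
grip_width: 0.0853
```

Request:
apply_moves:
  motion:
    - {"tx":-21.3,"ty":-41.3,"tz":-2.8,"turn":0,"jaw":1}
    - {"tx":-21.3,"ty":-41.3,"tz":-2.8,"turn":0,"jaw":1}
    - {"tx":-21.3,"ty":-41.3,"tz":-2.8,"turn":0,"jaw":1}
    - {"tx":-21.3,"ty":-41.3,"tz":-2.8,"turn":0,"jaw":1}
    - {"tx":-21.3,"ty":-41.3,"tz":-2.8,"turn":0,"jaw":1}

```text
time_s: 1.35
position: [0.4713, 0.0268, 0.2856]
tool_rot: [[-0.992, -0.124, -0.001], [-0.124, 0.992, -0.001], [0.002, -0.001, -1.0]]
ft_force: [1.7, 0.5, 0.3]
grip_width: 0.0852
```

```bash
python3 -c "
from h import *
togo([.611,-.176,.30],97.1)"
```

```text
t 1.35 pos [0.4713 0.0268 0.2856] yang 97.1 tx,ty,tz [-11.35 -21.86  -1.43] turn -0.003931039807156367 F [1.7 0.5 0.3] w 0.0852 q [ -11.   12.   82.   -0.   86. -108.]
```

Request:
apply_moves:
  motion:
    - {"tx":-11.4,"ty":-21.9,"tz":-1.4,"turn":0,"jaw":1}
    - {"tx":-11.4,"ty":-21.9,"tz":-1.4,"turn":0,"jaw":1}
    - {"tx":-11.4,"ty":-21.9,"tz":-1.4,"turn":0,"jaw":1}
    - {"tx":-11.4,"ty":-21.9,"tz":-1.4,"turn":0,"jaw":1}
    - {"tx":-11.4,"ty":-21.9,"tz":-1.4,"turn":0,"jaw":1}

```text
time_s: 1.77
position: [0.589, -0.1446, 0.2971]
tool_rot: [[-0.992, -0.123, -0.002], [-0.123, 0.992, -0.001], [0.002, -0.001, -1.0]]
ft_force: [1.4, 0.5, 0.2]
grip_width: 0.0852
```

Request:
apply_moves:
  motion:
    - {"tx":-1.7,"ty":-3.5,"tz":0,"turn":0,"jaw":1}
    - {"tx":-1.7,"ty":-3.5,"tz":0,"turn":0,"jaw":1}
    - {"tx":-1.7,"ty":-3.5,"tz":0,"turn":0,"jaw":1}

```text
time_s: 2.02
position: [0.6106, -0.1789, 0.2952]
tool_rot: [[-0.993, -0.121, -0.005], [-0.121, 0.993, 0.0], [0.004, 0.001, -1.0]]
ft_force: [-0.2, -0.5, -0.2]
grip_width: 0.0852
```

```bash
python3 - <<'E'
from h import *
from scipy.optimize import least_squares
a,d,c=grab('wrist'); save(a,'wrist1.png')
P=cloud(d,c).reshape(-1,3)
o=np.array([.62,-.1746,.151]);ax=np.array([.815,.1021,.5704])
s=(P-o)@ax; r=np.linalg.norm(P-o-np.outer(s,ax),axis=1); B=P[(r<.024)&(s>-.03)&(s<.07)]
def f(p):
    D=np.array([1,p[2],p[3]]); D/=np.linalg.norm(D); v=B-[.62,p[0],p[1]]; return np.linalg.norm(v-np.outer(v@D,D),axis=1)-.016
r=least_squares(f,[-.175,.15,.125,.7],loss='soft_l1',f_scale=.002); p=r.x
print(len(B),p,'elev',np.degrees(np.arctan2(p[3],np.hypot(1,p[2]))),'yaw',np.degrees(np.arctan2(p[2],1)),np.median(abs(f(p))))
togo([.611,-.1757,.155],97.1)
E
```

```text
3970 [-0.17366427  0.15206642  0.12627954  0.70376431] elev 34.923486658781 yaw 7.1971891197199955 0.0003511144696623919
t 2.07 pos [ 0.6102 -0.1775  0.2961] yang 97.03 tx,ty,tz [-0.16  0.17 14.1 ] turn -0.07287263386263021 F [-0.   0.6  0.5] w 0.0856 q [ -27.   30.   54.   -0.   97. -124.]
```

View pics/wrist1.png

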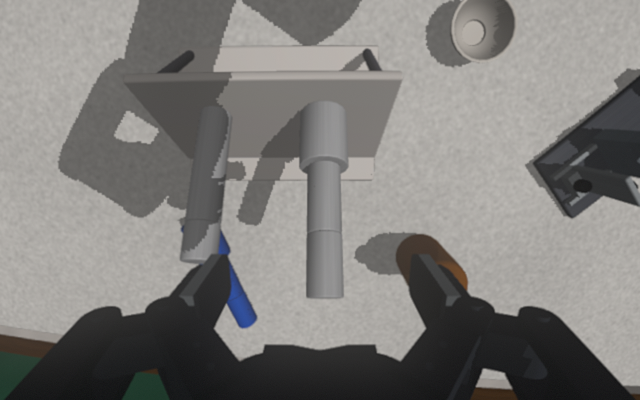

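Request:
apply_moves:
  motion:
    - {"tx":0,"ty":0.2,"tz":4,"turn":0,"jaw":1}
    - {"tx":-0.1,"ty":0.3,"tz":8,"turn":0,"jaw":1}
    - {"tx":-0.1,"ty":0.3,"tz":11.5,"turn":0,"jaw":1}
    - {"tx":-0.1,"ty":0.3,"tz":14,"turn":0,"jaw":0.6}
    - {"tx":-0.1,"ty":0.3,"tz":14.9,"turn":0,"jaw":0.4}

```text
time_s: 2.48
position: [0.6084, -0.1723, 0.1436]
tool_rot: [[-0.992, -0.124, -0.01], [-0.124, 0.992, 0.003], [0.009, 0.004, -1.0]]
ft_force: [-0.0, 0.6, 0.0]
grip_width: 0.064
```

```bash
python3 -c "
from h import *
togo([.611,-.1748,.147],97.2)"
```

```text
t 2.48 pos [ 0.6084 -0.1723  0.1436] yang 97.11 tx,ty,tz [-0.23 -0.28 -0.34] turn -0.09169317952776623 F [-0.   0.6  0. ] w 0.064 q [ -26.   35.   69.   -0.   76. -124.]
```

Request:
apply_moves:
  motion:
    - {"tx":-0.2,"ty":-0.3,"tz":-0.3,"turn":0,"jaw":0.3}
    - {"tx":-0.2,"ty":-0.3,"tz":-0.3,"turn":0,"jaw":0.1}
    - {"tx":-0.2,"ty":-0.3,"tz":-0.3,"turn":0,"jaw":0}
  squeeze: 35

```text
time_s: 2.73
position: [0.6116, -0.1752, 0.149]
tool_rot: [[-0.992, -0.124, -0.006], [-0.124, 0.992, 0.001], [0.006, 0.002, -1.0]]
ft_force: [-0.0, 0.1, -0.1]
grip_width: 0.0423
```

```bash
python3 -c "
from h import *
togo([.611,-.1748,.147],97.2)"
```

```text
t 2.73 pos [ 0.6116 -0.1752  0.149 ] yang 97.13 tx,ty,tz [0.05 0.04 0.2 ] turn -0.06860383335012443 F [-0.   0.1 -0.1] w 0.0423 q [ -27.   35.   68.   -0.   77. -124.]
```

Request:
apply_moves:
  motion:
    - {"tx":0,"ty":0,"tz":0.2,"turn":0,"jaw":-0.3}
    - {"tx":0,"ty":0,"tz":0.2,"turn":0,"jaw":-0.8}
    - {"tx":0,"ty":0,"tz":0.2,"turn":0,"jaw":-1}
    - {"tx":0,"ty":0,"tz":0.2,"turn":0,"jaw":-1}
    - {"tx":0,"ty":0,"tz":0.2,"turn":0,"jaw":-1}
  squeeze: 35

```text
time_s: 3.15
position: [0.6122, -0.1753, 0.149]
tool_rot: [[-0.992, -0.124, -0.003], [-0.124, 0.992, -0.0], [0.003, 0.0, -1.0]]
ft_force: [-0.6, 0.2, 6.5]
grip_width: 0.0304
```

```bash
python3 -c "
from h import *
togo([.611,-.1748,.153],97.2)"
```

```text
t 3.15 pos [ 0.6122 -0.1753  0.149 ] yang 97.14 tx,ty,tz [ 0.11  0.07 -0.4 ] turn -0.05609940761769394 F [-0.6  0.2  6.5] w 0.0304 q [ -27.   35.   68.   -0.   77. -124.]
```

Request:
apply_moves:
  motion:
    - {"tx":0,"ty":0,"tz":-0.3,"turn":0,"jaw":-1}
    - {"tx":0,"ty":0,"tz":-0.6,"turn":0,"jaw":-1}
    - {"tx":0,"ty":0,"tz":-0.6,"turn":0,"jaw":-1}
  squeeze: 40

```text
time_s: 3.4
position: [0.6123, -0.1754, 0.1556]
tool_rot: [[-0.992, -0.124, -0.002], [-0.124, 0.992, -0.0], [0.002, -0.0, -1.0]]
ft_force: [-0.5, -0.0, -3.7]
grip_width: 0.0301
```

Request:
apply_moves:
  motion:
    - {"tx":-0.4,"ty":0,"tz":-0.3,"turn":0,"jaw":-1}
    - {"tx":-1.2,"ty":0,"tz":-0.8,"turn":0,"jaw":-1}
    - {"tx":-2.0,"ty":0,"tz":-1.4,"turn":0,"jaw":-1}
    - {"tx":-2.5,"ty":0,"tz":-1.7,"turn":0,"jaw":-1}
    - {"tx":-2.5,"ty":0,"tz":-1.7,"turn":0,"jaw":-1}

```text
time_s: 3.82
position: [0.6382, -0.1721, 0.1729]
tool_rot: [[-0.992, -0.125, -0.001], [-0.125, 0.992, -0.001], [0.001, -0.001, -1.0]]
ft_force: [1.0, 0.7, -4.8]
grip_width: 0.0297
```

```bash
python3 -c "
from h import *
togo([.710,-.163,.221],97.2)"
```

```text
t 3.82 pos [ 0.6382 -0.1721  0.1729] yang 97.17 tx,ty,tz [-7.24  0.01 -4.82] turn -0.030762317411415552 F [ 1.   0.7 -4.8] w 0.0297 q [ -25.   36.   62.   -0.   82. -122.]
```

Request:
apply_moves:
  motion:
    - {"tx":-1.2,"ty":0,"tz":-0.8,"turn":0,"jaw":-1}
    - {"tx":-2.7,"ty":0,"tz":-1.9,"turn":0,"jaw":-1}
    - {"tx":-4.2,"ty":0,"tz":-2.9,"turn":0,"jaw":-1}
    - {"tx":-5.7,"ty":0,"tz":-4.0,"turn":0,"jaw":-1}
    - {"tx":-7.2,"ty":0,"tz":-5.0,"turn":0,"jaw":-1}

```text
time_s: 4.23
position: [0.7099, -0.163, 0.2229]
tool_rot: [[-0.992, -0.125, -0.002], [-0.125, 0.992, -0.001], [0.002, -0.0, -1.0]]
ft_force: [-0.1, -0.6, -3.5]
grip_width: 0.0299
```

Request:
apply_moves:
  motion:
    - {"tx":0,"ty":0,"tz":-0.5,"turn":0,"jaw":-1}
    - {"tx":0,"ty":0,"tz":-3,"turn":0,"jaw":-1}
    - {"tx":0,"ty":0,"tz":-6,"turn":0,"jaw":-1}
    - {"tx":0,"ty":0,"tz":-6,"turn":0,"jaw":-1}

```text
time_s: 4.57
position: [0.7105, -0.1634, 0.2889]
tool_rot: [[-0.992, -0.125, 0.007], [-0.125, 0.992, -0.004], [-0.006, -0.005, -1.0]]
ft_force: [1.4, -0.5, -1.1]
grip_width: 0.0303
```

```bash
python3 - <<'E'
from h import *
togo([.498,.2477,.25],49)
a,d,c=grab('side'); save(a[100:330,200:500].repeat(2,0).repeat(2,1),'side2.png')
E
```

```text
t 4.57 pos [ 0.7105 -0.1634  0.2889] yang 97.15 tx,ty,tz [15.98 43.46  3.58] turn 48.15438367125597 F [ 1.4 -0.5 -1.1] w 0.0303 q [ -22.   41.   34.   -0.  105. -119.]
```

View pics/side2.png

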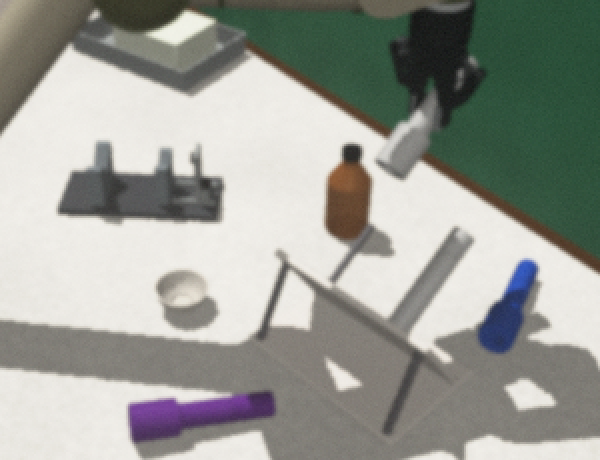

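Request:
apply_moves:
  motion:
    - {"tx":0.8,"ty":2,"tz":0,"turn":3,"jaw":-1}
    - {"tx":2.1,"ty":5.5,"tz":0,"turn":8,"jaw":-1}
    - {"tx":3.5,"ty":9,"tz":0,"turn":14,"jaw":-1}
    - {"tx":4.9,"ty":12.5,"tz":0,"turn":20,"jaw":-1}
    - {"tx":6.3,"ty":16,"tz":0,"turn":26,"jaw":-1}

```text
time_s: 5.03
position: [0.6256, -0.0112, 0.283]
tool_rot: [[-0.945, 0.328, 0.0], [0.328, 0.945, -0.002], [-0.001, -0.002, -1.0]]
ft_force: [0.9, 0.4, -2.6]
grip_width: 0.0301
```

```bash
python3 -c "
from h import *
togo([.4922,.2523,.25],49)"
```

```text
t 5.03 pos [ 0.6256 -0.0112  0.283 ] yang 70.83 tx,ty,tz [21.26 20.51  3.24] turn 21.82541016532346 F [ 0.9  0.4 -2.6] w 0.0301 q [-12.  29.  57.  -0.  94. -83.]
```

Request:
apply_moves:
  motion:
    - {"tx":2.6,"ty":2.5,"tz":0.3,"turn":4,"jaw":-1}
    - {"tx":5.2,"ty":5.0,"tz":0.7,"turn":9,"jaw":-1}
    - {"tx":7.8,"ty":7.5,"tz":1.0,"turn":14,"jaw":-1}
    - {"tx":10.4,"ty":10,"tz":1.3,"turn":19,"jaw":-1}
    - {"tx":13,"ty":12.5,"tz":1.7,"turn":21.8,"jaw":-1}

```text
time_s: 5.45
position: [0.5417, 0.1506, 0.2638]
tool_rot: [[-0.752, 0.659, -0.002], [0.659, 0.752, -0.003], [0.0, -0.004, -1.0]]
ft_force: [-0.0, 0.1, -4.5]
grip_width: 0.0301
```

```bash
python3 -c "
from h import *
togo([.4922,.2523,.25],49)"
```

```text
t 5.45 pos [0.5417 0.1506 0.2638] yang 48.75 tx,ty,tz [10.43  4.38  1.37] turn -0.2508367035649144 F [-0.   0.1 -4.5] w 0.0301 q [  4.  23.  71.  -0.  87. -45.]
```

Request:
apply_moves:
  motion:
    - {"tx":2.8,"ty":1.2,"tz":0.4,"turn":0,"jaw":-1}
    - {"tx":5.6,"ty":2.4,"tz":0.8,"turn":0,"jaw":-1}
    - {"tx":8.5,"ty":3.6,"tz":1.1,"turn":0,"jaw":-1}
    - {"tx":10.4,"ty":4.4,"tz":1.4,"turn":-0.2,"jaw":-1}
    - {"tx":10.4,"ty":4.4,"tz":1.4,"turn":-0.2,"jaw":-1}

```text
time_s: 5.87
position: [0.4892, 0.2548, 0.2475]
tool_rot: [[-0.757, 0.654, -0.007], [0.654, 0.757, -0.003], [0.003, -0.007, -1.0]]
ft_force: [-0.4, -0.8, -4.1]
grip_width: 0.0297
```

```bash
python3 - <<'E'
from h import *
togo([.4922,.2523,.25],49)
a,d,c=grab('wrist'); save(a,'wrist2.png')
P=cloud(d,c); o=np.array([.49595,.24906]); u=np.array([np.cos(np.radians(-41)),np.sin(np.radians(-41))]); w=np.array([-u[1],u[0]])
T=P[(d>0)&(P[...,2]>.074)&(P[...,2]<.106)]; s=(T[:,:2]-o)@u; y=(T[:,:2]-o)@w
for nm,lo,hi in (('wide',-.08,-.03),('narrow',.03,.07),('stop',.08,.13)):
    m=(s>lo)&(s<hi)&(abs(y)<.06)
    if m.sum()>5: print(nm,m.sum(),np.percentile(s[m],[2,50,98]).round(4),np.percentile(y[m],[1,99]).round(4),T[m,2].max())
# held tube
g=telemetry.observe()['position']; 
m=(abs((P[...,:2]-o)@w)<.03)&(P[...,2]>.13)&(d>0); H=P[m]; s=(H[:,:2]-g[:2])@u; y=(H[:,:2]-g[:2])@w
for k in np.arange(-.1,.1,.01):
    q=abs(s-k)<.004
    if q.sum()>10: print(k.round(2),q.sum(),'ztop',np.percentile(H[q,2],98).round(4),'y',np.percentile(y[q],[2,98]).round(4))
E
```

```text
t 5.87 pos [0.4892 0.2548 0.2475] yang 49.18 tx,ty,tz [-0.39  0.01 -0.25] turn 0.18366368502313435 F [-0.4 -0.8 -4.1] w 0.0297 q [ 15.  22.  74.  -0.  84. -34.]
wide 60 [-0.0674 -0.0603 -0.0453] [-0.0426  0.0437] 0.08362174366226761
-0.09 216 ztop 0.2159 y [-0.0111  0.0128]
-0.08 1313 ztop 0.2223 y [-0.0197  0.021 ]
-0.07 1498 ztop 0.2295 y [-0.021   0.0224]
-0.06 1653 ztop 0.2362 y [-0.0208  0.0225]
-0.05 1814 ztop 0.2432 y [-0.0208  0.0224]
-0.04 1637 ztop 0.247 y [-0.021   0.0227]
-0.03 1578 ztop 0.2475 y [-0.0205  0.0223]
-0.02 10928 ztop 0.3285 y [-0.0211  0.0238]
-0.01 10550 ztop 0.3212 y [-0.0265  0.0282]
-0.0 2125 ztop 0.2742 y [-0.0156  0.0179]
0.01 1949 ztop 0.2756 y [-0.0141  0.0165]
0.02 109 ztop 0.2709 y [-0.0145  0.0168]
```

View pics/wrist2.png

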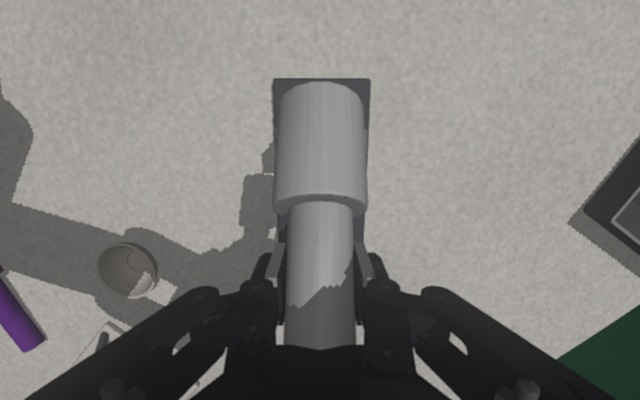

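Request:
apply_moves:
  motion:
    - {"tx":-0.2,"ty":0,"tz":2,"turn":0,"jaw":-1}
    - {"tx":-0.4,"ty":0,"tz":5,"turn":0,"jaw":-1}
    - {"tx":-0.4,"ty":0,"tz":7.5,"turn":0,"jaw":-1}
    - {"tx":-0.4,"ty":0,"tz":9.5,"turn":0,"jaw":-1}
    - {"tx":-0.4,"ty":0,"tz":10.2,"turn":0,"jaw":-1}
  squeeze: 25

```text
time_s: 6.33
position: [0.4913, 0.2486, 0.1421]
tool_rot: [[-0.755, 0.655, -0.012], [0.655, 0.755, -0.006], [0.006, -0.012, -1.0]]
ft_force: [-0.6, -0.6, -4.9]
grip_width: 0.0302
```

Request:
apply_moves:
  motion:
    - {"tx":0,"ty":0,"tz":0,"turn":0,"jaw":-1}
    - {"tx":0,"ty":0,"tz":0,"turn":0,"jaw":-1}
  squeeze: 22

```text
time_s: 6.5
position: [0.4912, 0.2479, 0.1419]
tool_rot: [[-0.755, 0.656, -0.014], [0.656, 0.755, -0.006], [0.006, -0.014, -1.0]]
ft_force: [-0.2, -0.6, -2.7]
grip_width: 0.03
```

```bash
python3 -c "
from h import *
togo([.4922,.2523,.13],49)"
```

```text
t 6.5 pos [0.4912 0.2479 0.1419] yang 49.01 tx,ty,tz [0.21 0.42 1.18] turn 0.005125771155434222 F [-0.2 -0.6 -2.7] w 0.03 q [ 15.  28.  83.  -0.  70. -34.]
```

Request:
apply_moves:
  motion:
    - {"tx":0.1,"ty":0.4,"tz":0,"turn":0,"jaw":-1}
    - {"tx":0.1,"ty":0.5,"tz":0.2,"turn":0,"jaw":-1}
    - {"tx":0.1,"ty":0.5,"tz":0.6,"turn":0,"jaw":-1}

```text
time_s: 6.75
position: [0.4945, 0.2527, 0.1369]
tool_rot: [[-0.755, 0.656, -0.011], [0.656, 0.755, -0.005], [0.004, -0.011, -1.0]]
ft_force: [0.7, -0.2, -3.7]
grip_width: 0.0299
```

Request:
apply_moves:
  motion:
    - {"tx":0,"ty":0,"tz":0.2,"turn":0,"jaw":-1}
    - {"tx":0,"ty":0,"tz":0.4,"turn":0,"jaw":-1}
    - {"tx":0,"ty":0,"tz":0.6,"turn":0,"jaw":-1}

```text
time_s: 7.0
position: [0.4944, 0.2525, 0.1315]
tool_rot: [[-0.755, 0.656, -0.01], [0.656, 0.755, -0.006], [0.004, -0.011, -1.0]]
ft_force: [-1.4, -4.2, 4.8]
grip_width: 0.0302
```

```bash
python3 -c "
from h import *
togo([.4922,.2523,.13],49)"
```

```text
t 7.0 pos [0.4944 0.2525 0.1315] yang 49.04 tx,ty,tz [ 0.15 -0.16  0.16] turn 0.03690604521131036 F [-1.4 -4.2  4.8] w 0.0302 q [ 15.  29.  83.  -0.  68. -34.]
```

Request:
apply_moves:
  motion:
    - {"tx":0,"ty":-0.15,"tz":0.2,"turn":0,"jaw":-1}
    - {"tx":0,"ty":-0.15,"tz":0.5,"turn":0,"jaw":-1}
    - {"tx":0,"ty":-0.15,"tz":0.8,"turn":0,"jaw":-1}
    - {"tx":0,"ty":-0.15,"tz":1.0,"turn":0,"jaw":-1}
  squeeze: 20

```text
time_s: 7.33
position: [0.4941, 0.2513, 0.1222]
tool_rot: [[-0.755, 0.656, -0.007], [0.656, 0.755, -0.005], [0.002, -0.009, -1.0]]
ft_force: [0.2, -1.4, 6.6]
grip_width: 0.0302
```

```bash
python3 -c "
from h import *
togo([.4922,.2523,.11],49)"
```

```text
t 7.33 pos [0.4941 0.2513 0.1222] yang 49.02 tx,ty,tz [ 0.21 -0.04  1.22] turn 0.020837061953074 F [ 0.2 -1.4  6.6] w 0.0302 q [ 15.  29.  84.  -0.  67. -34.]
```

Request:
apply_moves:
  motion:
    - {"tx":0.1,"ty":0,"tz":0.4,"turn":0,"jaw":-1}
    - {"tx":0.2,"ty":0,"tz":0.9,"turn":0,"jaw":-1}
    - {"tx":0.2,"ty":0,"tz":1.4,"turn":0,"jaw":-1}
    - {"tx":0.2,"ty":0,"tz":1.9,"turn":0,"jaw":-1}
    - {"tx":0.2,"ty":0,"tz":2.1,"turn":0,"jaw":-1}

```text
time_s: 7.75
position: [0.4936, 0.2519, 0.1017]
tool_rot: [[-0.755, 0.656, -0.004], [0.656, 0.755, -0.006], [-0.001, -0.007, -1.0]]
ft_force: [1.9, -6.4, 7.6]
grip_width: 0.03
```

```bash
python3 -c "
from h import *
togo([.4922,.2523,.088],49)"
```

```text
t 7.75 pos [0.4936 0.2519 0.1017] yang 49.01 tx,ty,tz [ 0.14 -0.05  1.37] turn 0.013245333284316985 F [ 1.9 -6.4  7.6] w 0.03 q [ 15.  31.  86.  -0.  64. -34.]
```

Request:
apply_moves:
  motion:
    - {"tx":0,"ty":0,"tz":0.3,"turn":0,"jaw":-1}
    - {"tx":0,"ty":0,"tz":0.6,"turn":0,"jaw":-1}
    - {"tx":0,"ty":0,"tz":0.9,"turn":0,"jaw":-1}
    - {"tx":0,"ty":0,"tz":1.0,"turn":0,"jaw":-1}

```text
time_s: 8.08
position: [0.495, 0.2507, 0.0924]
tool_rot: [[-0.755, 0.656, -0.0], [0.656, 0.755, -0.007], [-0.005, -0.006, -1.0]]
ft_force: [2.9, -8.3, 7.8]
grip_width: 0.0303
```

```bash
python3 -c "
from h import *
togo([.4922,.2523,.088],49)"
```

```text
t 8.08 pos [0.495  0.2507 0.0924] yang 49.01 tx,ty,tz [ 0.32 -0.06  0.44] turn 0.010448764603466998 F [ 2.9 -8.3  7.8] w 0.0303 q [ 15.  32.  86.  -0.  62. -34.]
```

```bash
cat >> h.py <<'E'
def slope():
    o=np.array([.49595,.24906]); u=np.array([np.cos(np.radians(-41)),np.sin(np.radians(-41))]); w=np.array([-u[1],u[0]])
    a,d,c=grab('wrist'); P=cloud(d,c); x=(P[...,:2]-o)@u; y=(P[...,:2]-o)@w
    m=(abs(y)<.03)&(x>-.12)&(x<.02)&(P[...,2]>.04)&(P[...,2]<.135)&(d>0); xs=x[m]; z=P[...,2][m]; ys=y[m]
    for k in np.arange(-.105,.03,.01):
        q=abs(xs-k)<.002
        if q.sum()>20: i=z[q]>np.percentile(z[q],97)-.0015; print(k.round(3),q.sum(),'ztop',np.percentile(z[q],97).round(4),'ymid',np.median(ys[q][i]).round(4))
    q=z>.09; print('mouth x',np.percentile(xs[q],1).round(4)); return a
E
python3 -c "
from h import *
slope()"
```

```text
-0.095 452 ztop 0.1056 ymid 0.0008
-0.085 1366 ztop 0.1068 ymid 0.0008
-0.075 1375 ztop 0.1079 ymid 0.0008
-0.065 1506 ztop 0.1092 ymid 0.0008
-0.055 1424 ztop 0.1105 ymid 0.0008
-0.045 1338 ztop 0.1116 ymid 0.0008
-0.035 375 ztop 0.1119 ymid 0.0001
-0.025 683 ztop 0.1061 ymid 0.0011
-0.015 2612 ztop 0.1335 ymid -0.0147
-0.005 853 ztop 0.1292 ymid -0.0296
0.005 759 ztop 0.1178 ymid -0.0152
0.015 569 ztop 0.1111 ymid 0.0012
mouth x -0.0935
```

Request:
apply_moves:
  motion:
    - {"tx":0,"ty":0,"tz":0.3,"turn":0,"jaw":-1}
    - {"tx":0.1,"ty":0,"tz":0.5,"turn":0,"jaw":-1}
    - {"tx":0.2,"ty":0,"tz":0.7,"turn":0,"jaw":-1}
    - {"tx":0.2,"ty":0,"tz":0.7,"turn":0,"jaw":-1}

```text
time_s: 8.47
position: [0.495, 0.2507, 0.0861]
tool_rot: [[-0.755, 0.656, 0.003], [0.656, 0.755, -0.009], [-0.009, -0.005, -1.0]]
ft_force: [2.2, -10.1, 7.0]
grip_width: 0.03
```

```bash
python3 -c "
from h import *
togo([.4922,.2523,.085],49)
slope()"
```

```text
t 8.47 pos [0.495  0.2507 0.0861] yang 49.01 tx,ty,tz [ 0.31 -0.06  0.11] turn 0.011408857726650012 F [  2.2 -10.1   7. ] w 0.03 q [ 15.  32.  87.  -1.  61. -34.]
-0.095 110 ztop 0.1072 ymid -0.0008
-0.085 1597 ztop 0.1087 ymid 0.0002
-0.075 1552 ztop 0.1088 ymid 0.0005
-0.065 1641 ztop 0.1091 ymid 0.0005
-0.055 1539 ztop 0.1093 ymid 0.0005
-0.045 1434 ztop 0.1095 ymid 0.0008
-0.035 768 ztop 0.1097 ymid 0.0008
-0.025 684 ztop 0.1022 ymid 0.0007
-0.015 2632 ztop 0.1271 ymid -0.015
-0.005 837 ztop 0.116 ymid -0.0293
0.005 735 ztop 0.1117 ymid 0.0013
0.015 530 ztop 0.1031 ymid 0.0011
mouth x -0.0924
```

Request:
apply_moves:
  motion:
    - {"tx":0.1,"ty":0,"tz":0.15,"turn":0,"jaw":-1}
    - {"tx":0.1,"ty":0,"tz":0.25,"turn":0,"jaw":-1}
    - {"tx":0.1,"ty":0,"tz":0.25,"turn":0,"jaw":-1}

```text
time_s: 8.77
position: [0.4952, 0.2504, 0.085]
tool_rot: [[-0.755, 0.656, 0.006], [0.656, 0.755, -0.01], [-0.012, -0.004, -1.0]]
ft_force: [-1.4, -8.6, 12.3]
grip_width: 0.03
```

```bash
python3 -c "
from h import *
togo([.4922,.2523,.085],49)
slope()"
```

```text
t 8.77 pos [0.4952 0.2504 0.085 ] yang 49.02 tx,ty,tz [ 0.35 -0.05 -0.  ] turn 0.01919474673888999 F [-1.4 -8.6 12.3] w 0.03 q [ 15.  32.  87.  -1.  61. -34.]
-0.085 1664 ztop 0.1091 ymid 0.0004
-0.075 1580 ztop 0.1091 ymid 0.0007
-0.065 1687 ztop 0.1092 ymid 0.0007
-0.055 1569 ztop 0.1092 ymid 0.001
-0.045 1420 ztop 0.1093 ymid 0.0004
-0.035 919 ztop 0.1093 ymid 0.0011
-0.025 672 ztop 0.1015 ymid 0.001
-0.015 2539 ztop 0.1261 ymid -0.0142
-0.005 821 ztop 0.1172 ymid -0.0296
0.005 744 ztop 0.111 ymid -0.0154
0.015 510 ztop 0.102 ymid 0.0015
mouth x -0.0919
```

Request:
apply_moves:
  motion:
    - {"tx":0,"ty":0,"tz":0,"turn":0,"jaw":-0.1}
    - {"tx":0,"ty":0,"tz":0,"turn":0,"jaw":0}
    - {"tx":0,"ty":0,"tz":0,"turn":0,"jaw":0}
    - {"tx":0,"ty":0,"tz":0,"turn":0,"jaw":0}

```text
time_s: 9.15
position: [0.4951, 0.2505, 0.0848]
tool_rot: [[-0.755, 0.656, 0.006], [0.656, 0.755, -0.01], [-0.011, -0.004, -1.0]]
ft_force: [0.3, -0.9, -0.1]
grip_width: 0.0427
```

```bash
python3 -c "
from h import *
togo([.4922,.2523,.087],49)
slope()"
```

```text
t 9.15 pos [0.4951 0.2505 0.0848] yang 49.02 tx,ty,tz [ 0.34 -0.06 -0.22] turn 0.01938878041823955 F [ 0.3 -0.9 -0.1] w 0.0427 q [ 15.  32.  87.  -1.  61. -34.]
-0.085 1682 ztop 0.1093 ymid 0.0002
-0.075 1554 ztop 0.1093 ymid 0.0002
-0.065 1667 ztop 0.1093 ymid 0.0008
-0.055 1567 ztop 0.1094 ymid 0.0005
-0.045 1418 ztop 0.1094 ymid 0.0004
-0.035 1010 ztop 0.1094 ymid 0.0008
-0.025 655 ztop 0.1015 ymid 0.0007
-0.015 2067 ztop 0.1273 ymid -0.0239
-0.005 956 ztop 0.1091 ymid -0.0206
0.005 828 ztop 0.1072 ymid -0.0202
0.015 513 ztop 0.1018 ymid 0.0007
mouth x -0.0916
```

Request:
apply_moves:
  motion:
    - {"tx":0,"ty":0,"tz":-0.1,"turn":0,"jaw":-0.5}
    - {"tx":0,"ty":0,"tz":-0.1,"turn":0,"jaw":-1}
    - {"tx":0,"ty":0,"tz":-0.1,"turn":0,"jaw":-1}
    - {"tx":0,"ty":0,"tz":-0.1,"turn":0,"jaw":-1}
  squeeze: 20

```text
time_s: 9.53
position: [0.4947, 0.2504, 0.0857]
tool_rot: [[-0.755, 0.656, 0.005], [0.656, 0.755, -0.011], [-0.011, -0.005, -1.0]]
ft_force: [-2.0, -3.3, 1.8]
grip_width: 0.0305
```

Request:
apply_moves:
  motion:
    - {"tx":-0.1,"ty":0,"tz":0,"turn":0,"jaw":-1}
    - {"tx":-0.2,"ty":0,"tz":0,"turn":0,"jaw":-1}
    - {"tx":-0.3,"ty":0,"tz":0,"turn":0,"jaw":-1}
    - {"tx":-0.4,"ty":0,"tz":0,"turn":0,"jaw":-1}

```text
time_s: 9.87
position: [0.4969, 0.2482, 0.0856]
tool_rot: [[-0.755, 0.656, 0.003], [0.656, 0.755, -0.01], [-0.009, -0.005, -1.0]]
ft_force: [-5.6, 1.9, 2.1]
grip_width: 0.0306
```

Request:
apply_moves:
  motion:
    - {"tx":-0.1,"ty":0,"tz":0,"turn":0,"jaw":-1}
    - {"tx":-0.2,"ty":0,"tz":0,"turn":0,"jaw":-1}
    - {"tx":-0.3,"ty":0,"tz":0,"turn":0,"jaw":-1}

```text
time_s: 10.12
position: [0.4983, 0.2468, 0.0855]
tool_rot: [[-0.755, 0.656, 0.001], [0.656, 0.755, -0.009], [-0.007, -0.006, -1.0]]
ft_force: [-7.0, 2.9, 3.1]
grip_width: 0.0301
```

```bash
python3 -c "
from h import *
togo([.5028,.2431,.085],49)
slope()"
```

```text
t 10.12 pos [0.4983 0.2468 0.0855] yang 49.0 tx,ty,tz [-0.58  0.01  0.05] turn -0.0011872557863341626 F [-7.   2.9  3.1] w 0.0301 q [ 14.  32.  87.  -1.  61. -34.]
-0.085 1660 ztop 0.1095 ymid 0.0004
-0.075 1586 ztop 0.1095 ymid 0.0001
-0.065 1691 ztop 0.1094 ymid 0.0008
-0.055 1589 ztop 0.1094 ymid 0.0004
-0.045 1454 ztop 0.1092 ymid 0.0008
-0.035 1194 ztop 0.1093 ymid 0.0003
-0.025 274 ztop 0.1016 ymid 0.0004
-0.015 800 ztop 0.1348 ymid 0.0144
-0.005 1542 ztop 0.1152 ymid -0.0294
0.005 753 ztop 0.1121 ymid 0.0007
0.015 575 ztop 0.1063 ymid 0.0159
mouth x -0.0865
```

Request:
apply_moves:
  motion:
    - {"tx":-0.1,"ty":0,"tz":-0.1,"turn":0,"jaw":-1}
    - {"tx":-0.2,"ty":0,"tz":-0.1,"turn":0,"jaw":-1}
    - {"tx":-0.3,"ty":0,"tz":-0.1,"turn":0,"jaw":-1}
    - {"tx":-0.4,"ty":0,"tz":-0.1,"turn":0,"jaw":-1}

```text
time_s: 10.5
position: [0.5018, 0.244, 0.0863]
tool_rot: [[-0.755, 0.656, 0.002], [0.656, 0.755, -0.009], [-0.007, -0.006, -1.0]]
ft_force: [-0.2, 0.4, -4.0]
grip_width: 0.0307
```

Request:
apply_moves:
  motion:
    - {"tx":-0.1,"ty":0,"tz":0,"turn":0,"jaw":-1}
    - {"tx":-0.2,"ty":0,"tz":0,"turn":0,"jaw":-1}
    - {"tx":-0.3,"ty":0,"tz":0,"turn":0,"jaw":-1}

```text
time_s: 10.75
position: [0.5042, 0.242, 0.0862]
tool_rot: [[-0.755, 0.656, 0.001], [0.656, 0.755, -0.009], [-0.007, -0.006, -1.0]]
ft_force: [-0.6, 0.8, -3.9]
grip_width: 0.0304
```

```bash
python3 -c "
from h import *
togo([.5028,.2431,.085],49)
slope()"
```

```text
t 10.75 pos [0.5042 0.242  0.0862] yang 48.99 tx,ty,tz [ 0.18 -0.    0.12] turn -0.01065863479399809 F [-0.6  0.8 -3.9] w 0.0304 q [ 14.  32.  86.  -1.  62. -35.]
-0.075 1687 ztop 0.1097 ymid 0.0003
-0.065 1800 ztop 0.1096 ymid 0.0006
-0.055 1687 ztop 0.1097 ymid 0.0006
-0.045 1543 ztop 0.1098 ymid 0.0003
-0.035 1270 ztop 0.1098 ymid 0.0003
-0.025 1157 ztop 0.1099 ymid 0.0006
-0.015 638 ztop 0.1021 ymid 0.0006
-0.005 764 ztop 0.1347 ymid 0.015
0.005 1529 ztop 0.1199 ymid -0.0295
0.015 739 ztop 0.1118 ymid 0.0008
mouth x -0.079
```

Request:
apply_moves:
  motion:
    - {"tx":-0.1,"ty":0,"tz":0,"turn":0,"jaw":-1}
    - {"tx":-0.2,"ty":0,"tz":0,"turn":0,"jaw":-1}

```text
time_s: 10.97
position: [0.5046, 0.2415, 0.0861]
tool_rot: [[-0.754, 0.656, -0.001], [0.656, 0.754, -0.007], [-0.004, -0.006, -1.0]]
ft_force: [-8.6, 10.3, -1.1]
grip_width: 0.0299
```

Request:
apply_moves:
  motion:
    - {"tx":-0.1,"ty":0,"tz":0,"turn":0,"jaw":-1}
    - {"tx":-0.2,"ty":0,"tz":0,"turn":0,"jaw":-1}

```text
time_s: 11.13
position: [0.5046, 0.2414, 0.0861]
tool_rot: [[-0.755, 0.656, -0.004], [0.656, 0.755, -0.005], [0.0, -0.006, -1.0]]
ft_force: [-9.9, 12.1, 0.6]
grip_width: 0.0302
```

Request:
apply_moves:
  motion:
    - {"tx":-0.1,"ty":0,"tz":0,"turn":0,"jaw":-1}
    - {"tx":-0.2,"ty":0,"tz":0,"turn":0,"jaw":-1}

```text
time_s: 11.3
position: [0.5047, 0.2414, 0.0861]
tool_rot: [[-0.755, 0.656, -0.007], [0.656, 0.755, -0.002], [0.004, -0.007, -1.0]]
ft_force: [-9.8, 11.4, -0.0]
grip_width: 0.0307
```

Request:
apply_moves:
  motion:
    - {"tx":-0.05,"ty":0,"tz":0.1,"turn":0,"jaw":-1}
    - {"tx":-0.05,"ty":0,"tz":0.15,"turn":0,"jaw":-1}
    - {"tx":-0.05,"ty":0,"tz":0.15,"turn":0,"jaw":-1}

```text
time_s: 11.55
position: [0.5047, 0.2416, 0.0856]
tool_rot: [[-0.755, 0.656, -0.007], [0.656, 0.755, -0.001], [0.005, -0.006, -1.0]]
ft_force: [-5.9, 3.4, 6.2]
grip_width: 0.0305
```

```bash
python3 -c "
from h import *
togo([.5028,.2431,.085],49)
slope()"
```

```text
t 11.55 pos [0.5047 0.2416 0.0856] yang 49.02 tx,ty,tz [ 0.24 -0.01  0.06] turn 0.01640561369288207 F [-5.9  3.4  6.2] w 0.0305 q [ 13.  33.  86.   0.  62. -36.]
-0.075 1670 ztop 0.1094 ymid 0.0003
-0.065 1790 ztop 0.1094 ymid 0.0003
-0.055 1725 ztop 0.1093 ymid 0.0006
-0.045 1538 ztop 0.1095 ymid 0.0006
-0.035 1263 ztop 0.1094 ymid 0.0006
-0.025 1167 ztop 0.1094 ymid 0.0006
-0.015 612 ztop 0.1015 ymid 0.0006
-0.005 784 ztop 0.1347 ymid 0.0148
0.005 1555 ztop 0.1188 ymid -0.0294
0.015 764 ztop 0.1117 ymid 0.0009
mouth x -0.0783
```

Request:
apply_moves:
  motion:
    - {"tx":-0.05,"ty":0,"tz":0,"turn":0,"jaw":-0.2}
    - {"tx":-0.05,"ty":0,"tz":0,"turn":0,"jaw":0.1}
    - {"tx":0,"ty":0,"tz":0,"turn":0,"jaw":0.2}
    - {"tx":0,"ty":0,"tz":0,"turn":0,"jaw":0.2}

```text
time_s: 11.93
position: [0.5049, 0.2415, 0.0857]
tool_rot: [[-0.755, 0.656, -0.007], [0.656, 0.755, -0.001], [0.004, -0.005, -1.0]]
ft_force: [1.4, 0.5, -0.4]
grip_width: 0.0513
```

```bash
python3 -c "
from h import *
togo([.5028,.2431,.085],49)
slope()"
```

```text
t 11.93 pos [0.5049 0.2415 0.0857] yang 49.01 tx,ty,tz [ 0.26 -0.01  0.07] turn 0.008017589207724996 F [ 1.4  0.5 -0.4] w 0.0513 q [ 13.  33.  86.   0.  62. -36.]
-0.075 1662 ztop 0.1095 ymid 0.0005
-0.065 1830 ztop 0.1095 ymid 0.0004
-0.055 1641 ztop 0.1094 ymid 0.0005
-0.045 1544 ztop 0.1094 ymid 0.0005
-0.035 1256 ztop 0.1095 ymid 0.0007
-0.025 1156 ztop 0.1094 ymid 0.0004
-0.015 623 ztop 0.1015 ymid 0.0007
-0.005 674 ztop 0.1343 ymid 0.0214
0.005 1094 ztop 0.1111 ymid -0.0254
0.015 885 ztop 0.1091 ymid 0.0262
mouth x -0.0784
```

Request:
apply_moves:
  motion:
    - {"tx":0,"ty":0,"tz":-0.5,"turn":0,"jaw":0.3}
    - {"tx":0,"ty":0,"tz":-2,"turn":0,"jaw":0.3}
    - {"tx":0,"ty":0,"tz":-5,"turn":0,"jaw":0.3}
    - {"tx":0,"ty":0,"tz":-9,"turn":0,"jaw":0.3}
    - {"tx":0,"ty":0,"tz":-13,"turn":0,"jaw":0.3}

```text
time_s: 12.4
position: [0.5053, 0.2414, 0.2171]
tool_rot: [[-0.755, 0.656, -0.008], [0.656, 0.755, -0.002], [0.005, -0.007, -1.0]]
ft_force: [0.9, 0.2, 0.5]
grip_width: 0.0554
```

Request:
apply_moves:
  motion:
    - {"tx":6,"ty":0,"tz":-4,"turn":0,"jaw":0.3}
    - {"tx":12,"ty":0,"tz":-6,"turn":0,"jaw":0.3}
    - {"tx":12,"ty":0,"tz":-6,"turn":0,"jaw":0.3}
    - {"tx":12,"ty":0,"tz":-6,"turn":0,"jaw":0.3}
    - {"tx":12,"ty":0,"tz":-6,"turn":0,"jaw":0.3}

```text
time_s: 12.82
position: [0.4137, 0.3218, 0.2797]
tool_rot: [[-0.757, 0.653, -0.005], [0.653, 0.757, -0.0], [0.004, -0.004, -1.0]]
ft_force: [0.9, -0.3, -0.1]
grip_width: 0.0554
```

```bash
python3 - <<'E'
from h import *
s=telemetry.observe(); print(s['time_s'],s['position'],s['ft_force'])
a,d,c=grab('scene'); b,d2,c2=grab('side')
o=np.array([.49595,.24906]); u=np.array([np.cos(np.radians(-41)),np.sin(np.radians(-41))]); w=np.array([-u[1],u[0]])
for nm,dd,cc in(('scene',d,c),('side',d2,c2)):
    P=cloud(dd,cc); x=(P[...,:2]-o)@u; y=(P[...,:2]-o)@w; m=(abs(y)<.012)&(P[...,2]>.092)&(P[...,2]<.12)
    xs=x[m]; z=P[...,2][m]
    for k in np.arange(-.085,.12,.01):
        q=abs(xs-k)<.005
        if q.sum()>3: print(nm,k.round(3),q.sum(),np.percentile(z[q],90).round(4))
    print('min x',np.percentile(xs[z<.115],1))
A=cv2.resize(a[200:310,340:480],None,fx=4,fy=4,interpolation=2);B=cv2.resize(b[150:260,220:360],None,fx=4,fy=4,interpolation=2)
save(np.vstack([A,B])[::1] if 0 else cv2.resize(np.vstack([A,B]),None,fx=.68,fy=.68),'fin.png'); save(a,'finscene.png')
E
```

```text
12.8167 [0.41374376 0.32182892 0.27967253] [ 0.90588398 -0.26758493 -0.07603455]
scene -0.075 32 0.109
scene -0.065 42 0.1084
scene -0.055 34 0.1078
scene -0.045 40 0.1089
scene -0.035 40 0.1091
scene -0.025 58 0.1077
scene -0.015 43 0.1001
scene -0.005 41 0.1004
scene 0.005 40 0.1003
scene 0.015 39 0.1001
scene 0.025 39 0.0997
scene 0.035 39 0.1003
scene 0.045 43 0.1001
scene 0.055 43 0.1009
scene 0.065 41 0.1004
scene 0.075 39 0.1005
scene 0.085 42 0.1007
scene 0.095 42 0.0999
scene 0.105 48 0.1008
min x -0.6400780623310989
side -0.075 8 0.1103
side -0.065 14 0.1112
side -0.055 13 0.1099
side -0.045 13 0.1096
side -0.035 11 0.1088
side -0.025 15 0.1102
side -0.015 17 0.1086
side -0.005 12 0.1037
side 0.005 14 0.1014
side 0.015 11 0.1021
side 0.025 14 0.1012
side 0.035 12 0.1038
side 0.045 15 0.1032
side 0.055 14 0.1028
side 0.065 13 0.1019
side 0.075 12 0.1015
side 0.085 13 0.1015
side 0.095 14 0.1022
side 0.105 13 0.1041
side 0.115 8 0.0978
min x -0.07267528506495377
```

View pics/fin.png

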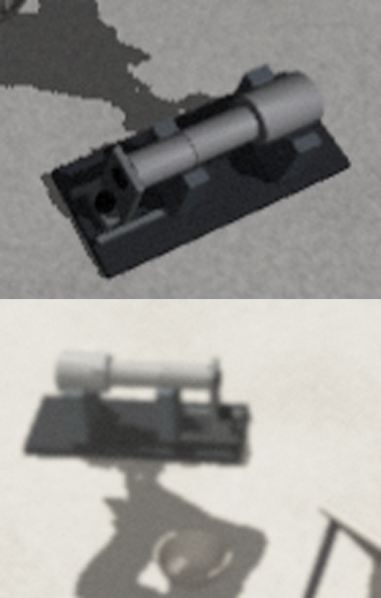

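View pics/finscene.png

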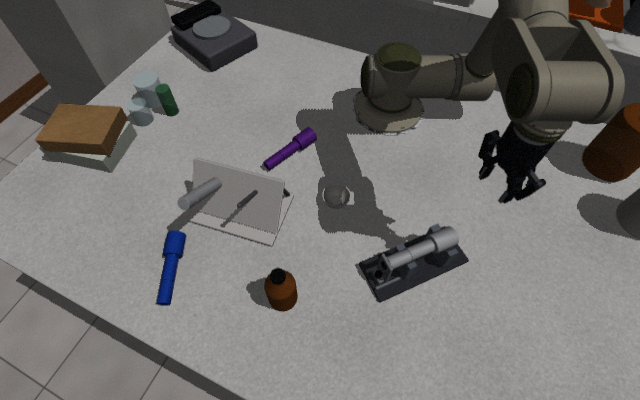

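```bash
python3 - <<'E'
from h import *
slope()
s=telemetry.observe(); print(s['time_s'],np.abs(s['qvel']).max()); close_job()
E
```

```text
-0.075 220 ztop 0.1094 ymid -0.0003
-0.065 221 ztop 0.1094 ymid 0.0003
-0.055 189 ztop 0.1094 ymid 0.0008
-0.045 177 ztop 0.1095 ymid 0.0008
-0.035 139 ztop 0.1095 ymid 0.0019
-0.025 138 ztop 0.1092 ymid -0.0002
-0.015 49 ztop 0.1016 ymid 0.0008
-0.005 91 ztop 0.1015 ymid -0.0003
0.005 83 ztop 0.1016 ymid -0.0003
0.015 86 ztop 0.1014 ymid 0.0009
mouth x -0.0795
12.9667 0.9047708816189965
the job is handed in; nothing more can be done
```

The collared tube is off its peg and lying level in the cradle, pushed against the end stop, and the job is handed in after about 13 s. I couldn't read the button directly, so "fully in" rests on the feel of the stop and the tube's position.

- **Seating:** I lowered the tube collar first, so it turned level in the jaws. Afterwards its top was flat along the length: collar 109.4 mm, body 101.5 mm. It lies within about 1 mm of the cradle's centre line.
- **End stop:** The axial force rose from about 1 N to 13–15 N and the tube stopped moving, so I took that as the plate. I eased off before letting go. The mouth stood at x −78.3 mm before release and −78.4 mm after.
- **One disagreement:** With the arm backed away, the wrist camera put the mouth at −79.5 mm. That was from farther off with fewer points, and it is within the 2 mm calibration, so I took it as measurement scatter. In the scene view, depth runs from the tube to the plate with no visible gap.
- **Rest of the scene:** In the last pictures, the plain tube is still on its peg and the bottle and dish look unmoved. The gripper was about 0.15 m clear of the tube and touching nothing.

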